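# Swing the torque converter over its rest ring

### The job

Swing the heavy torque converter that hangs on the bench jib round to the empty rest ring and bring it to a standstill centred over the ring, let go and hanging still by itself for five seconds, ready to be lowered. Guide it gently: do not knock it, do not let the jib run towards its end stops, and leave the loose parts on the bench where they are.

Things in the scene. Friction and masses are not known exactly. Their poses are not given: they have to be found in the camera images.
- jib: The jib: fixed foot plate 190 x 190 x 12 mm and upright grey post of radius 45 mm at its far end, on which the boom swings. Its origin lies on the bench, 340 mm in front of the post axis: the post axis is at +340 mm along its x. z up; at mid-swing the boom points along its -x
- boom: The jib's boom and its load, swinging about the post axis, 340 mm along its +x. Origin at bench height under the converter's centre, z up. End stops 1.05 rad either side of the jib's -x. Boom 7 kg, converter 9 kg (really 0.75 to 1.3 times that), 1.5 kg m2 about the post. Bearing drag 0.12 N m s/rad and 0.0015 N m dry: let go, it coasts for seconds. No spring, axis plumb
- boom_head (a point): Top centre of the round lift head (radius 52 mm) on the boom's nose, 332 mm above the bench, 340 mm from the post axis, over the converter's centre. The boom is a grey steel box section, 100 mm wide, 231 to 281 mm above the bench, from here to the bearing sleeve (radius 60 mm, top 306 mm) on the post. All of it is too wide to grip
- converter_mid (a point): Centre, 127 mm above the bench, of the torque converter: a dark steel round shell, radius 105 mm, fixed rigidly under the boom's nose, 340 mm from the post axis. Its upright side wall runs from 107 to 153 mm above the bench; below, the shell curves in to an underside at 75 mm; above, it slopes in to 46 mm radius at 177 mm. Its -x points away from the post
- rest_mid (a point): Centre of the rest ring's top, 50 mm above the bench: upright steel ring, outer radius 72 mm, 40 mm high, on a square plate 260 x 260 x 10 mm fixed to the bench and tied to the post foot by a flat bar, its centre 340 mm from the post axis. The hanging converter passes 25 mm above it. Its -x points away from the post
- race: Loose steel bearing race, outer radius 55 mm, 28 mm high, lying on the bench at the far left; origin at the centre of its underside
- gear: Loose dark steel gear with hub, radius 52 mm, 45 mm high, lying on the bench at the far right; origin at the centre of its underside
- oil: Loose grey oil bottle, radius 34 mm, 160 mm high, standing on the bench at the right, near the robot; origin at the centre of its underside
- tray: Loose open cardboard tray 170 x 230 x 60 mm on the bench at the left, near the robot; origin at the centre of its underside

How it is judged:
By the outcome, as a careful person would: the job done as asked, in the order asked, and still so for the second after the job is handed in, with the robot touching nothing.
It also fails if it takes over 56 s, if anything falls off the work surface, if the arm or the gripper's body presses on something with over 40 N, if the wrist force passes 120 N, or if a joint passes its speed limit or range.

### The arm

A 7-joint arm with a two-finger parallel gripper is mounted at the origin on the work surface. World frame = base frame: x ahead of the robot, y to its left, z up, the work surface at z = 0. Lengths are in mm, angles in rad, forces in N, time in s.
With the tool pointing down it reaches from about 400 to 750 mm from the base axis. Payload 19.5 kg.
Tool frame: the origin (TCP) lies midway between the tips of the shut fingers; the grasp point (between the pads) lies 19 mm behind it; z points along the fingers, x is the direction in which the jaws open and shut, and the axes are right-handed (so a half turn about z gives the same grasp; the last joint's range is limited). The gripper opens to 85 mm and grips with 20 to 120 N. Pads are 22 mm wide; open, the fingers measure 114 mm over their backs; the gripper's body (76 mm by 85 mm) begins 54 mm behind the grasp point. The pads swing forward as they close: fully open they stand 13 mm farther back than shut.
Start: joints at [-1.318, 0.707, -0.028, 1.485, 0.022, 0.951, -0.075], TCP at [167.053, 550.171, 231.268] pointing down, gripper open.
Joint ranges: [-2.71, 2.71], [-0.32, 2.16], [-1.57, 1.52], [0, 2.45], [-1.46, 4.6], [0, 2.02], [-2.83, 2.83]. Speed limits (rad/s): [1.89, 1.89, 2.57, 2.57, 3.01, 3.01, 3.01].

### API

Orientations are given as [roll, pitch, yaw] about the fixed x, y, z axes, in that order (R = Rz(yaw) Ry(pitch) Rx(roll)).
In Python, from rig import bot gives the robot as it stands.
- The arm moves only by the tool send_rows, never from a script. Its arguments are lists of equal length, an entry for each row: "hand": the opening, from 0 (shut) to 1 (fully open); "delta_pos": the shift along the tool's x, y, z in mm, a list of three; "roll": the turn about the tool's z in rad. In form: {"hand": [hand, ...], "delta_pos": [[tx, ty, tz], ...], "roll": [roll, ...]}. A call has 1 to 12 rows; each row shifts and turns the pose as measured when the row begins, along the tool's axes as they then stand; what a row does not reach is not made up. A row lasts 1/10 s, in which the tool goes at most 50 mm and 8.59 degrees, less where a joint would pass 70% of its speed; a pose out of reach is approached as far as the arm can. A call with a gripper value outside its range is refused whole. The fingers move at their own pace and stop on an object; "squeeze" is the grip in N (left out, the last holds). Time passes only in rows, so rows that do not move let the fingers close. It gives the time, the measured TCP pose, the force and the opening at its end, in the units of the state.
- bot.observe(): the state, without advancing time (a new reading comes with each control period).
- bot.grab_frame(name): name is "scene" or "top" or "wrist"; returns (picture, depth): 480x640x3 uint8, red, green, blue; 480x640 float32, mm along the optical axis (not along the pixel's ray), 0 where there is no reading.
- bot.get_calibration(name): a dict with "fx", "fy", "cx", "cy" (pixels), "R" (3x3) and "t" (3): a world point X has camera coordinates R X + t. Camera axes: x right, y down, z forward; pixel columns grow to the right and rows downward; lengths in mm; the calibration is good to about 2 mm. A picture is of the moment at which its call begins: read the wrist's pose just before it. get_calibration takes no time and is no camera call; for the wrist camera it gives the pose at the moment of the call.
- bot.finish_job(): hands the job in, once; it reports no verdict.
The state is a dict: "time": time; "q": joint angles; "dq": joint speeds; "tau": joint torques, N m; "eef_pos": TCP position; "tool_rot": TCP orientation; "ft_force": force on the tool from outside, world axes, zero at the start; "moment": the same for the moment, N m; "grip_width": opening from 0.0 (shut) to 1.0 (fully open).
Only numpy, scipy, OpenCV 4.12 (cv2) and the standard library are available. Lean on these libraries where they do the work, as an engineer would, in place of code of your own. Each camera call takes 0.05 s, during which the arm holds its last target. There are 200 camera calls.

## Working session

There is one attempt and no reset: what is moved stays moved. The work goes in short steps, Python scripts to look and compute and a tool call to move; the robot and the scene stay as the last step left them, time stands still between calls to the robot, and variables do not carry over. Pictures are saved under pics/ and viewed, about 8 in all and at most 12, crops included, and the job is handed in when it is done.

Besides the shell and the picture viewer there is one more tool, called after "Request:" as a command line: name --pt "numbers of a row" for each row, then --argument value for the rest. send_rows: Moves the arm, as the interface text tells. Its arguments: {"type":"object","properties":{"hand":{"type":"array","items":{"type":"number"}},"delta_pos":{"type":"array","items":{"type":"array","items":{"type":"number"}}},"roll":{"type":"array","items":{"type":"number"}},"squeeze":{"type":"number"}},"required":["hand","delta_pos","roll"]}

```bash
mkdir -p pics; ls
python3 - <<'E'
from rig import bot
import cv2,numpy as np
s=bot.observe();print(s)
for n in("scene","top"):
    p,d=bot.grab_frame(n);np.savez(f"pics/{n}0.npz",p=p,d=d);cv2.imwrite(f"pics/{n}0.png",p[:,:,::-1]);c=bot.get_calibration(n);print(n,c)
E
```

```text
pics
{'time': 0.0, 'q': array([-1.31769998,  0.70708426, -0.02761777,  1.48497451,  0.02199888,
        0.95086808, -0.07549371]), 'dq': array([ 0.00111012,  0.00055899, -0.00023102, -0.00102716,  0.00032619,
       -0.00065569,  0.000818  ]), 'tau': array([ 1.13630125e-05, -8.83225608e+01,  1.23405464e+00, -2.36172938e+01,
        1.67297444e-02,  6.64186940e-03,  1.71777856e-05]), 'eef_pos': array([166.99190889, 549.96302595, 230.84397159]), 'tool_rot': array([3.14156286e+00, 1.03138713e-03, 1.27600587e+00]), 'ft_force': array([-0.86867773, -0.16810635, -0.06469011]), 'moment': array([ 0.05486239, -0.01961747,  0.01136757]), 'grip_width': 0.9964880325829608}
scene {'fx': 596.8289079571081, 'fy': 596.8289079571081, 'cx': 312.943287595791, 'cy': 232.81479866645662, 'R': array([[ 0.88329043, -0.46878111, -0.00650266],
       [-0.44564822, -0.83523408, -0.32215167],
       [ 0.14558737,  0.28745139, -0.94666574]]), 't': array([-406.80641432,  276.63309719, 1702.14472022])}
top {'fx': 590.6878436337435, 'fy': 590.6878436337435, 'cx': 320.40372745062166, 'cy': 241.4804751258232, 'R': array([[-0.0083257 , -0.99989815, -0.01159213],
       [-0.99025474,  0.00985593, -0.13891871],
       [ 0.13901882,  0.01032257, -0.99023594]]), 't': array([  16.53150791,  506.58026325, 1831.87589259])}
```

View pics/top0.png

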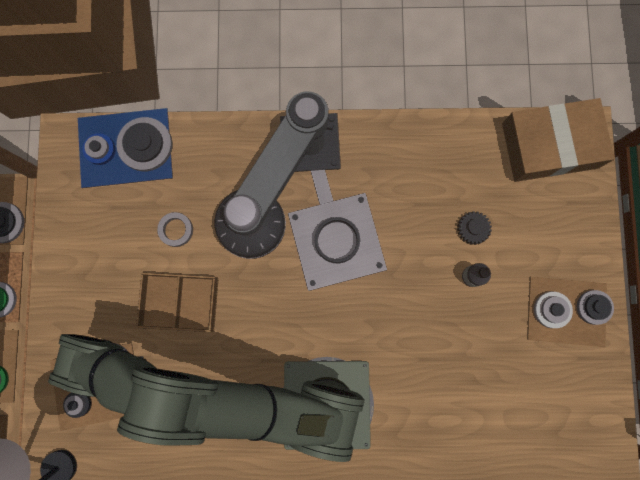

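View pics/scene0.png

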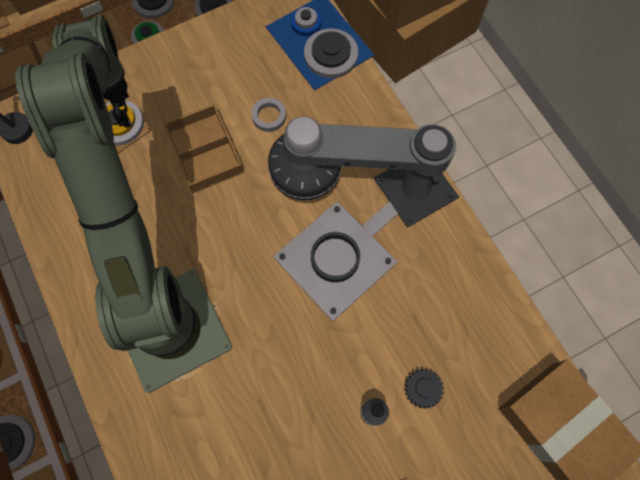

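The top view shows the lift head at about (242,212), the post at (307,110), the ring at (336,240) and the plate around it. The race is at (175,229), the tray at (178,302), the oil at (477,274) and the gear at (474,228). The scene view agrees. Next I'll measure using depth.

```bash
cat > h.py <<'E'
from rig import bot
import cv2,numpy as np
from scipy.optimize import least_squares
def world(n,d,c=None):
    c=c or bot.get_calibration(n);v,u=np.mgrid[:480,:640]
    X=np.stack([(u-c['cx'])/c['fx']*d,(v-c['cy'])/c['fy']*d,d],-1)
    return (X-c['t'])@c['R']
def near(P,z0,z1,xy,r):
    m=(P[...,2]>z0)&(P[...,2]<z1)&(np.hypot(P[...,0]-xy[0],P[...,1]-xy[1])<r);return m
def mec(m,P):
    # enclosing circle of the largest component's world points
    n,l,s,_=cv2.connectedComponentsWithStats(m.astype(np.uint8));k=1+np.argmax(s[1:,4])
    q=P[l==k];(c,r)=cv2.minEnclosingCircle(q[:,:2].astype(np.float32));return np.array(c),r,q.mean(0),len(q)
def ray(n,u,v,z):
    c=bot.get_calibration(n);d=c['R'].T@np.array([(u-c['cx'])/c['fx'],(v-c['cy'])/c['fy'],1]);o=-c['R'].T@c['t']
    return o+d*(z-o[2])/d[2]
E
python3 - <<'E'
from h import *
for n,px in(("top",dict(head=(242,212),post=(307,110),ring=(336,240))),("scene",dict(head=(303,137),post=(434,143),ring=(335,257)))):
    z=np.load(f"pics/{n}0.npz");P=world(n,z['d'])
    for k,zz,r in(("head",332,75),("post",330,70),("ring",50,90)):
        u,v=px[k];g=ray(n,u,v,zz)
        if k=="post":print(n,"postz",P[v,u])
        t=P[v,u,2] if k=="post" else zz
        try:print(n,k,g.round(),mec(near(P,t-7,t+7,g,r),P))
        except Exception as e:print(n,k,e)
    for k,(u,v) in dict(race=(175,229),tray=(178,302),oil=(477,274),gear=(474,228)).items():
        if n=="top":print(k,ray(n,u,v,30).round())
E
```

```text
top head [547. 218. 332.] (array([549.87249756, 222.45379639]), 45.255470275878906, array([550.23185522, 221.83242033, 329.61305445]), 640)
top postz [836.44790295  43.12998073 312.92882196]
top post [830.  43. 330.] (array([838.86517334,  43.79064178]), 49.866546630859375, array([838.67899697,  44.62042446, 312.13060336]), 593)
top ring [509. -37.  50.] (array([511.82284546, -40.04388428]), 72.3126220703125, array([512.26584717, -40.59866332,  49.65963884]), 371)
race [552. 475.  30.]
tray [320. 460.  30.]
oil [ 400. -478.   30.]
gear [ 546. -475.   30.]
scene head [544. 206. 332.] (array([551.19763184, 224.15740967]), 45.20526123046875, array([550.83455923, 223.43609964, 330.70398262]), 738)
scene postz [840.42267721  42.68975252 307.46894845]
scene post [831.  35. 330.] (array([839.89361572,  47.34085464]), 54.927642822265625, array([836.32039065,  43.07761701, 307.54777417]), 648)
scene ring [510. -43.  50.] (array([511.64434814, -36.54657745]), 73.65727996826172, array([511.78008059, -37.78290889,  50.31672784]), 498)
```

Request:
send_rows --hand '[0,0,0,0,0,0,0,0,0,0]' --pt "5 33 -3" --pt "5 33 -3" --pt "5 33 -3" --pt "5 33 -3" --pt "5 33 -3" --pt "5 33 -3" --pt "5 33 -3" --pt "5 33 -3" --pt "5 33 -3" --pt "5 33 -3" --roll '[0,0,0,0,0,0,0,0,0,0]' --squeeze 40

```text
time: 1.1
eef_pos: [504.3, 501.2, 258.4]
tool_rot: [-3.137, 0.007, 1.284]
ft_force: [0.2, 0.2, 1.2]
grip_width: -0.0
```

```bash
cat >> h.py <<'E'
POST=np.array([838.5,44.5]);PT=-0.2502
def boom(phi,r,lat):  # lat + on +y side
    return POST+r*np.array([-np.cos(phi),np.sin(phi)])+lat*np.array([np.sin(phi),np.cos(phi)])
def plan(xy,z,yaw,n):
    s=bot.observe();p=s['eef_pos'];y0=s['tool_rot'][2];w=(np.array(xy)-p[:2])/n;dy=(yaw-y0)/n
    for i in range(n):
        y=y0+i*dy;print([round(float(w[0]*np.cos(y)+w[1]*np.sin(y)),1),round(float(w[0]*np.sin(y)-w[1]*np.cos(y)),1),round(-(z-p[2])/n,1)],end=', ')
    print('roll',round(-dy,4))
def state():
    s=bot.observe();p=s['eef_pos'];v=p[:2]-POST;phi=-s['tool_rot'][2]
    return s['time'],p.round(1),'phi tool',phi.round(4),'r',(v@[-np.cos(phi),np.sin(phi)]).round(1),'lat',(v@[np.sin(phi),np.cos(phi)]).round(1),s['ft_force'].round(1)
E
python3 - <<'E'
from h import *
t=boom(.555,245,95);print(t);plan(t,300,-.5,12)
E
```

```text
[680.33400565 254.34165038]
[-15.6, 19.9, np.float64(-3.5)], [-12.5, 22.0, np.float64(-3.5)], [-9.1, 23.6, np.float64(-3.5)], [-5.5, 24.7, np.float64(-3.5)], [-1.8, 25.2, np.float64(-3.5)], [2.0, 25.2, np.float64(-3.5)], [5.7, 24.6, np.float64(-3.5)], [9.3, 23.5, np.float64(-3.5)], [12.7, 21.9, np.float64(-3.5)], [15.8, 19.8, np.float64(-3.5)], [18.5, 17.2, np.float64(-3.5)], [20.9, 14.3, np.float64(-3.5)], roll 0.1487
```

Request:
send_rows --hand '[0,0,0,0,0,0,0,0,0,0,0,0]' --pt "-15.5 20 -3.5" --pt "-12.5 22 -3.5" --pt "-9 23.5 -3.5" --pt "-5.5 24.5 -3.5" --pt "-2 25 -3.5" --pt "2 25 -3.5" --pt "5.5 24.5 -3.5" --pt "9.5 23.5 -3.5" --pt "12.5 22 -3.5" --pt "16 20 -3.5" --pt "18.5 17 -3.5" --pt "21 14.5 -3.5" --roll '[0.149,0.149,0.149,0.149,0.149,0.149,0.149,0.149,0.149,0.149,0.149,0.149]'

```text
time: 2.3
eef_pos: [684.7, 242.4, 295.3]
tool_rot: [3.126, 0.008, -0.52]
ft_force: [-0.1, 0.6, 0.5]
grip_width: -0.005
```

Run:
```python
from h import *
p,d=bot.grab_frame("scene");cv2.imwrite("pics/s1.png",p[:,:,::-1])
P=world("scene",d);print(mec(near(P,322,340,(551,223),75),P));print(*state(),bot.observe()['tool_rot'])
t=boom(.555,245,82);plan(t,252,-.555,4)
```

```text
(array([550.20275879, 224.30279541]), 46.97223663330078, array([550.84317295, 220.95859934, 329.93051032]), 796)
2.35 [686.7 237.8 295.2] phi tool 0.5344 r 229.1 lat 89.0 [ 2.5 -6.1 -0.7] [ 3.12346003  0.00608382 -0.53435001]
[-3.5, 0.5, np.float64(10.8)], [-3.5, 0.5, np.float64(10.8)], [-3.5, 0.5, np.float64(10.8)], [-3.5, 0.5, np.float64(10.8)], roll 0.0052
```

View pics/s1.png

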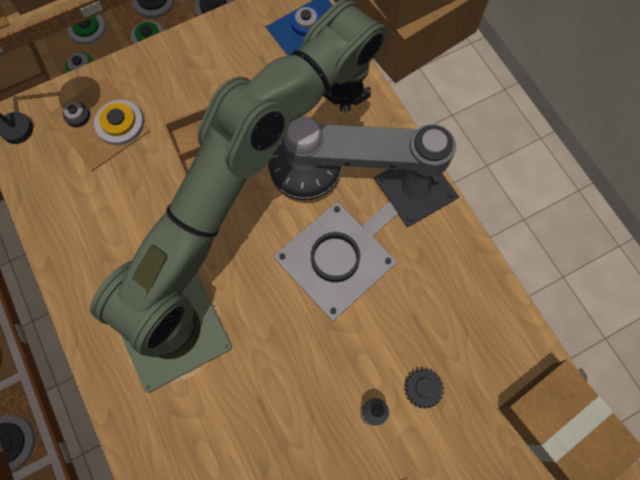

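The gripper is on the far-left side of the boom at about (345,92), and the head at (303,137) hasn't moved. Next it goes down beside the boom's flank.

Request:
send_rows --hand '[0,0,0,0,0,0]' --pt "-3.5 0 8" --pt "-3.5 0 10" --pt "-3.5 0 10" --pt "-3.5 0 10" --pt "0 0 5" --pt "0 0 0" --roll '[0.005,0.005,0.005,0.005,0,0]'

```text
time: 2.95
eef_pos: [674.0, 242.2, 247.9]
tool_rot: [3.12, 0.008, -0.557]
ft_force: [-0.2, 0.3, 0.2]
grip_width: 0.001
```

Run:
```python
from h import *
print(*state(),bot.observe()['tool_rot'])
```

```text
2.95 [674.  242.2 247.9] phi tool 0.5571 r 244.1 lat 80.8 [-0.2  0.3  0.2] [ 3.11962644  0.00755725 -0.55710089]
```

Request:
send_rows --hand '[0,0,0,0,0,0,0,0,0,0]' --pt "0 3 0" --pt "0 3 0" --pt "0 3 0" --pt "0 3 0" --pt "0 2 0" --pt "0 1 0" --pt "0 1 0" --pt "0 1 0" --pt "0 1 0" --pt "0 1 0" --roll '[0,0,0,0,0,0,0,0,0,0]'

```text
time: 3.95
eef_pos: [663.9, 224.6, 249.7]
tool_rot: [3.121, 0.006, -0.556]
ft_force: [-0.9, -0.4, 0.3]
grip_width: -0.001
```

Run:
```python
from h import *
print(*state(),bot.observe()['tool_rot'])
```

```text
3.95 [663.9 224.6 249.7] phi tool 0.5564 r 243.4 lat 60.8 [-0.9 -0.4  0.3] [ 3.12146535  0.00635579 -0.55636306]
```

Request:
send_rows --hand '[0,0,0,0,0,0,0,0,0,0,0,0]' --pt "0 1 0" --pt "0 1 0" --pt "0 1 0" --pt "-0.3 1.2 0" --pt "-0.4 1.5 0" --pt "-0.5 2 0" --pt "-0.5 2 0" --pt "-0.5 2 0" --pt "-0.5 2 0" --pt "-0.5 2 0" --pt "-0.5 2 0" --pt "-0.5 2 0" --roll '[0,0,-0.003,-0.005,-0.006,-0.008,-0.008,-0.008,-0.008,-0.008,-0.008,-0.008]'

```text
time: 5.15
eef_pos: [649.1, 208.0, 250.2]
tool_rot: [3.121, 0.008, -0.48]
ft_force: [1.1, 1.1, -0.1]
grip_width: 0.0
```

Run:
```python
from h import *
print(*state(),bot.observe()['tool_rot'])
p,d=bot.grab_frame("scene");P=world("scene",d);c=mec(near(P,322,340,(551,215),85),P);print(c,np.arctan2(c[0][1]-44.5,838.5-c[0][0]))
```

```text
5.15 [649.1 208.  250.2] phi tool 0.4804 r 243.5 lat 57.4 [ 1.1  1.1 -0.1] [ 3.12120397  0.00787973 -0.48044683]
(array([534.91442871, 193.74440002]), 47.57797622680664, array([533.91929364, 193.2089209 , 329.75846106]), 851) 0.4569096537080626
```

Request:
send_rows --hand '[0,0,0,0,0,0,0,0,0,0]' --pt "-0.5 2 0" --pt "-0.5 2 0" --pt "-0.5 2 0" --pt "-0.5 2 0" --pt "-0.5 2 0" --pt "-0.5 2 0" --pt "-0.5 2 0" --pt "-0.5 2 0" --pt "-0.5 2 0" --pt "-0.5 2 0" --roll '[-0.008,-0.008,-0.008,-0.008,-0.008,-0.008,-0.008,-0.008,-0.008,-0.008]'

```text
time: 6.2
eef_pos: [634.8, 190.5, 250.7]
tool_rot: [3.122, 0.009, -0.393]
ft_force: [0.3, -0.3, -0.1]
grip_width: -0.002
```

```bash
cat >> h.py <<'E'
def bphi(n="scene",g=0.3):
    t=bot.observe()['time'];p,d=bot.grab_frame(n);P=world(n,d);c=mec(near(P,322,340,boom(g,340,0),90),P)
    return t,c[0].round(1),round(c[1],1),c[3],'phi',np.arctan2(c[0][1]-44.5,838.5-c[0][0]).round(4)
E
python3 - <<'E'
from h import *
print(*state(),bot.observe()['tool_rot'])
print(*bphi(g=.36));print(*bphi('top',g=.36))
E
```

```text
6.2 [634.8 190.5 250.7] phi tool 0.3931 r 244.0 lat 56.8 [ 0.3 -0.3 -0.1] [ 3.12186336  0.00947295 -0.39307544]
6.2 [522.1 165.2] 46.3 853 phi 0.3644
6.25 [522.4 134. ] 32.6 77 phi 0.2759
```

Run:
```python
from h import *
t=boom(.13,245,-85);print(t);plan(t,310,-.13,10)
```

```text
[584.54843392  -8.02239602]
[3.0, 20.3, np.float64(-5.9)], [2.4, 20.3, np.float64(-5.9)], [1.9, 20.4, np.float64(-5.9)], [1.4, 20.4, np.float64(-5.9)], [0.8, 20.5, np.float64(-5.9)], [0.3, 20.5, np.float64(-5.9)], [-0.3, 20.5, np.float64(-5.9)], [-0.8, 20.5, np.float64(-5.9)], [-1.3, 20.4, np.float64(-5.9)], [-1.9, 20.4, np.float64(-5.9)], roll -0.0264
```

Request:
send_rows --hand '[0,0,0,0,0,0,0,0,0,0,0,0]' --pt "0 -3 -5" --pt "0 -1 -18" --pt "0 0 -20" --pt "0 0 -15" --pt "3 15 0" --pt "2 25 0" --pt "1 25 0" --pt "1 30 0" --pt "0 30 0" --pt "0 30 0" --pt "-1 30 0" --pt "-1 20 0" --roll '[0,0,0,0,-0.033,-0.033,-0.033,-0.033,-0.033,-0.033,-0.033,-0.033]'

```text
time: 7.5
eef_pos: [587.7, -5.2, 317.8]
tool_rot: [3.127, 0.012, -0.114]
ft_force: [0.5, -0.7, 0.4]
grip_width: -0.0
```

Run:
```python
from h import *
print(*state(),bot.observe()['tool_rot'])
print(*bphi(g=.25))
```

```text
7.5 [587.7  -5.2 317.8] phi tool 0.1139 r 243.5 lat -77.9 [ 0.5 -0.7  0.4] [ 3.12683384  0.01187328 -0.11392678]
7.5 [501.1  85. ] 1.3 2 phi 0.1196
```

Request:
send_rows --hand '[0,0,0,0,0,0,0]' --pt "0.3 1 10" --pt "0.3 1 12" --pt "0.3 1 12" --pt "0.3 1 12" --pt "0.3 1 12" --pt "0.3 1 8" --pt "0.3 1 0" --roll '[-0.004,-0.004,-0.004,-0.004,-0.004,-0.004,-0.004]'

```text
time: 8.25
eef_pos: [589.2, -13.1, 247.4]
tool_rot: [3.127, 0.012, -0.085]
ft_force: [-1.1, 0.6, 0.0]
grip_width: -0.001
```

```bash
cat >> h.py <<'E'
def bfit(n,g):
    # boom axis from its top face (z 281): points r 80..290, mid of lateral extents
    t=bot.observe()['time'];p,d=bot.grab_frame(n);P=world(n,d).reshape(-1,3);v=P[:,:2]-POST
    P2=v@np.array([[-np.cos(g),np.sin(g)],[np.sin(g),np.cos(g)]]).T
    m=(abs(P[:,2]-281)<8)&(P2[:,0]>80)&(P2[:,0]<285)&(abs(P2[:,1])<120);q=P2[m];out=[]
    for r in range(80,285,10):
        k=q[(q[:,0]>=r)&(q[:,0]<r+10)]
        if len(k)>5:out.append((r,k[:,1].min().round(),k[:,1].max().round()))
    return t,out
E
python3 - <<'E'
from h import *
print(*state(),bot.observe()['tool_rot'])
p,d=bot.grab_frame("top");cv2.imwrite("pics/t2.png",p[:,:,::-1])
print(bfit("top",.2));print(bfit("scene",.2))
E
```

```text
8.25 [589.2 -13.1 247.4] phi tool 0.0847 r 243.5 lat -78.5 [-1.1  0.6  0. ] [ 3.12706396  0.01200061 -0.08474879]
(8.3, [(80, np.float64(-49.0), np.float64(49.0)), (90, np.float64(-50.0), np.float64(48.0)), (100, np.float64(-15.0), np.float64(49.0)), (110, np.float64(-14.0), np.float64(49.0)), (120, np.float64(-15.0), np.float64(49.0)), (130, np.float64(-13.0), np.float64(48.0)), (140, np.float64(-15.0), np.float64(48.0)), (150, np.float64(-18.0), np.float64(48.0)), (160, np.float64(-18.0), np.float64(47.0)), (170, np.float64(-21.0), np.float64(48.0)), (180, np.float64(-20.0), np.float64(48.0)), (190, np.float64(-22.0), np.float64(47.0)), (200, np.float64(-24.0), np.float64(48.0)), (210, np.float64(-26.0), np.float64(48.0)), (220, np.float64(-29.0), np.float64(46.0)), (230, np.float64(-28.0), np.float64(48.0)), (240, np.float64(-30.0), np.float64(48.0)), (250, np.float64(-35.0), np.float64(47.0)), (260, np.float64(-33.0), np.float64(47.0)), (270, np.float64(-32.0), np.float64(47.0)), (280, np.float64(-31.0), np.float64(46.0))])
(8.35, [(80, np.float64(-49.0), np.float64(50.0)), (90, np.float64(-49.0), np.float64(50.0)), (100, np.float64(-50.0), np.float64(-45.0)), (230, np.float64(-117.0), np.float64(-114.0)), (270, np.float64(-51.0), np.float64(-35.0)), (280, np.float64(-51.0), np.float64(-36.0))])
```

View pics/t2.png

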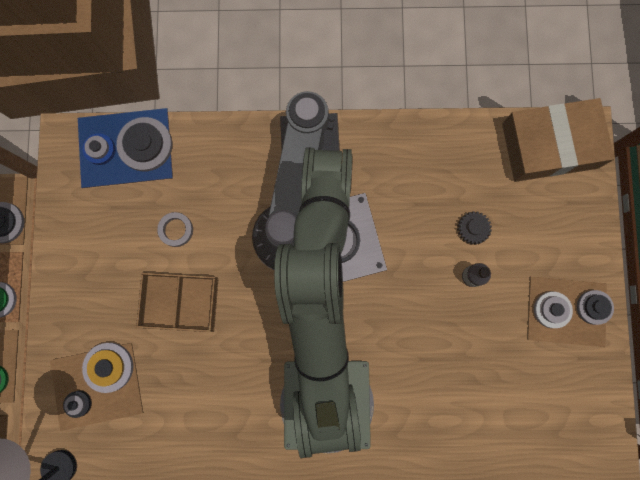

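The top view shows the boom's left edge clear, with the head at about (283,228) and the finger ahead of it on the right. The boom is at phi ≈ 0.19 and coasting at about 0.083 rad/s. I'll hold and align the tool, then go with the boom more slowly so it meets the finger softly.

Request:
send_rows --hand '[0,0,0,0,0,0,0,0,0,0,0]' --pt "0 0 0" --pt "0 0 0" --pt "0 0 0" --pt "0 0 0" --pt "0 0 0" --pt "0 0 0" --pt "0 0 0" --pt "0.1 0.5 0" --pt "0.2 0.8 0" --pt "0.3 1 0" --pt "0.3 1.2 0" --roll '[-0.008,-0.008,-0.008,-0.008,-0.008,-0.008,-0.008,-0.008,-0.007,-0.004,-0.005]'

```text
time: 9.5
eef_pos: [591.1, -17.0, 250.4]
tool_rot: [3.128, 0.009, 0.002]
ft_force: [-0.1, -0.1, 0.0]
grip_width: 0.002
```

```bash
cat >> h.py <<'E'
def bp(g):
    t,o=bfit("top",g);o=np.array([x for x in o if x[0]>150]);return round(t,2),'phi',(g+np.median((o[:,2]-49.3)/(o[:,0]+5))).round(4),len(o)
E
python3 - <<'E'
from h import *
print(*state());print(*bp(.1))
E
```

```text
9.5 [591.1 -17.  250.4] phi tool -0.0018 r 247.6 lat -61.1 [-0.1 -0.1  0. ]
9.5 phi 0.106 13
```

Request:
send_rows --hand '[0,0,0,0,0,0,0,0,0,0,0,0]' --pt "0.1 0.5 0" --pt "0.1 0.5 0" --pt "0.1 0.5 0" --pt "0.1 0.5 0" --pt "0.1 0.5 0" --pt "0.1 0.5 0" --pt "0.1 0.5 0" --pt "0.1 0.5 0" --pt "0.1 0.5 0" --pt "0.1 0.5 0" --pt "0.1 0.5 0" --pt "0.2 0.7 0" --roll '[-0.002,-0.002,-0.002,-0.002,-0.002,-0.002,-0.002,-0.002,-0.002,-0.002,-0.002,-0.003]'

```text
time: 10.75
eef_pos: [592.6, -24.0, 250.5]
tool_rot: [3.128, 0.009, 0.029]
ft_force: [0.1, 0.4, 0.9]
grip_width: -0.002
```

Run:
```python
from h import *
print(*state());print(*bp(.01))
```

```text
10.75 [592.6 -24.  250.5] phi tool -0.0288 r 247.8 lat -61.4 [0.1 0.4 0.9]
10.75 phi 0.0254 13
```

Request:
send_rows --hand '[0,0,0,0,0,0,0,0,0,0,0,0]' --pt "0.2 0.9 0" --pt "0.2 0.9 0" --pt "0.2 0.9 0" --pt "0.2 0.9 0" --pt "0.2 0.9 0" --pt "0.2 0.9 0" --pt "0.2 0.9 0" --pt "0.2 0.9 0" --pt "0.2 0.9 0" --pt "0.2 0.9 0" --pt "0.2 0.9 0" --pt "0.2 0.9 0" --roll '[-0.004,-0.004,-0.004,-0.004,-0.004,-0.004,-0.004,-0.004,-0.004,-0.004,-0.004,-0.004]'

```text
time: 12.0
eef_pos: [595.8, -35.7, 250.6]
tool_rot: [3.129, 0.01, 0.081]
ft_force: [-0.3, -0.8, -0.0]
grip_width: 0.003
```

Run:
```python
from h import *
print(*state());print(*bp(-.06))
```

```text
12.0 [595.8 -35.7 250.6] phi tool -0.0812 r 248.4 lat -60.3 [-0.3 -0.8 -0. ]
12.0 phi -0.0462 13
```

Request:
send_rows --hand '[0,0,0,0,0,0,0,0,0,0,0,0]' --pt "0.2 0.7 0" --pt "0.2 0.7 0" --pt "0.2 0.7 0" --pt "0.2 0.7 0" --pt "0.2 0.7 0" --pt "0.2 0.7 0" --pt "0.2 0.7 0" --pt "0.2 0.7 0" --pt "0.2 0.7 0" --pt "0.2 0.7 0" --pt "0.2 0.7 0" --pt "0.2 0.7 0" --roll '[-0.003,-0.003,-0.003,-0.003,-0.003,-0.003,-0.003,-0.003,-0.003,-0.003,-0.003,-0.003]'

```text
time: 13.25
eef_pos: [599.4, -44.7, 250.7]
tool_rot: [3.129, 0.01, 0.12]
ft_force: [0.8, 0.7, 0.6]
grip_width: -0.003
```

Run:
```python
from h import *
print(*state());print(*bp(-.11))
```

```text
13.25 [599.4 -44.7 250.7] phi tool -0.1205 r 248.1 lat -59.8 [0.8 0.7 0.6]
13.25 phi -0.1074 13
```

Request:
send_rows --hand '[0,0,0,0,0,0,0,0,0,0,0,0]' --pt "0.2 0.7 0" --pt "0.2 0.7 0" --pt "0.2 0.7 0" --pt "0.2 0.7 0" --pt "0.2 0.7 0" --pt "0.2 0.7 0" --pt "0.2 0.7 0" --pt "0.2 0.7 0" --pt "0.2 0.7 0" --pt "0.2 0.7 0" --pt "0.2 0.7 0" --pt "0.2 0.6 0" --roll '[-0.003,-0.003,-0.003,-0.003,-0.003,-0.003,-0.003,-0.003,-0.003,-0.003,-0.003,-0.003]'

```text
time: 14.5
eef_pos: [603.2, -53.5, 250.8]
tool_rot: [3.129, 0.011, 0.16]
ft_force: [-0.1, 0.2, 0.1]
grip_width: 0.002
```

Run:
```python
from h import *
print(*state());print(*bp(-.16))
```

```text
14.5 [603.2 -53.5 250.8] phi tool -0.1596 r 247.9 lat -59.3 [-0.1  0.2  0.1]
14.5 phi -0.1614 13
```

Request:
send_rows --hand '[0,0,0,0,0,0,0,0,0,0,0,0]' --pt "0.2 0.6 0" --pt "0.2 0.6 0" --pt "0.2 0.6 0" --pt "0.2 0.6 0" --pt "0.1 0.5 0" --pt "0.1 0.5 0" --pt "0.1 0.5 0" --pt "0.1 0.5 0" --pt "0.1 0.4 0" --pt "0.1 0.4 0" --pt "0.1 0.4 0" --pt "0.1 0.4 0" --roll '[-0.0025,-0.0025,-0.0025,-0.0025,-0.002,-0.002,-0.002,-0.002,-0.0015,-0.0015,-0.0015,-0.0015]'

```text
time: 15.75
eef_pos: [606.1, -59.6, 250.9]
tool_rot: [3.13, 0.011, 0.186]
ft_force: [-0.7, -0.4, -0.3]
grip_width: 0.002
```

Run:
```python
from h import *
print(*state());print(*bp(-.2))
```

```text
15.75 [606.1 -59.6 250.9] phi tool -0.186 r 247.7 lat -59.3 [-0.7 -0.4 -0.3]
15.75 phi -0.1688 13
```

Request:
send_rows --hand '[0,0,0,0,0]' --pt "0 0.2 0" --pt "0 0.1 0" --pt "0 0 0" --pt "0 0 0" --pt "0 0 0" --roll '[0,0,0,0,0]'

```text
time: 16.3
eef_pos: [606.2, -59.9, 250.8]
tool_rot: [3.13, 0.011, 0.186]
ft_force: [-0.3, 0.8, 0.4]
grip_width: -0.003
```

Run:
```python
from h import *
print(*state());print(*bp(-.18));print(*bp(-.18));print(*bp(-.16))
```

```text
16.3 [606.2 -59.9 250.8] phi tool -0.1861 r 247.6 lat -59.6 [-0.3  0.8  0.4]
16.3 phi -0.1724 13
16.35 phi -0.1724 13
16.4 phi -0.1724 13
```

Request:
send_rows --hand '[0,0,0,0,0,0,0,0,0,0,0,0]' --pt "0 4 0" --pt "0 3 -10" --pt "0 0 -20" --pt "0 0 -20" --pt "0 0 -13" --pt "0 -15 0" --pt "0 -25 0" --pt "0 -30 0" --pt "0 -30 0" --pt "0 -25 0" --pt "0 -15 0" --pt "0 0 0" --roll '[0,0,0,0,0,0,0,0,0,0,0,0]'

```text
time: 17.65
eef_pos: [579.8, 77.8, 317.0]
tool_rot: [3.13, 0.011, 0.185]
ft_force: [-0.3, -0.8, 0.8]
grip_width: 0.004
```

Run:
```python
from h import *
print(*state());p,d=bot.grab_frame("top");cv2.imwrite("pics/t3.png",p[:,:,::-1])
for n in("top","scene"):print([tuple(map(float,x)) for x in bfit(n,-.18)[1]])
```

```text
17.65 [579.8  77.8 317. ] phi tool -0.1849 r 248.2 lat 80.3 [-0.3 -0.8  0.8]
[(80.0, -49.0, 44.0), (90.0, -49.0, 17.0), (100.0, -50.0, 14.0), (110.0, -50.0, 13.0), (120.0, -48.0, 15.0), (130.0, -50.0, 14.0), (140.0, -48.0, 15.0), (150.0, -49.0, 15.0), (160.0, -50.0, 16.0), (170.0, -49.0, 16.0), (180.0, -49.0, 17.0), (190.0, -49.0, 17.0), (200.0, -49.0, 19.0), (210.0, -50.0, 21.0), (220.0, -49.0, 21.0), (230.0, -49.0, 22.0), (240.0, -49.0, 21.0), (250.0, -49.0, 23.0), (260.0, -49.0, 22.0), (270.0, -48.0, 23.0), (280.0, -48.0, 22.0)]
[(80.0, -47.0, 52.0), (90.0, -47.0, 52.0), (100.0, -48.0, 52.0), (110.0, -47.0, 54.0), (120.0, -47.0, 53.0), (130.0, -47.0, 52.0), (140.0, -47.0, 52.0), (150.0, -47.0, 52.0), (160.0, -47.0, 53.0), (170.0, -47.0, 53.0), (180.0, -47.0, 53.0), (190.0, -47.0, 51.0), (200.0, -47.0, 53.0), (210.0, -47.0, 54.0), (220.0, -47.0, 54.0), (230.0, -47.0, 53.0), (240.0, -46.0, 53.0), (250.0, -47.0, 52.0), (260.0, -46.0, 53.0), (270.0, -46.0, 54.0), (280.0, -47.0, 51.0)]
```

View pics/t3.png

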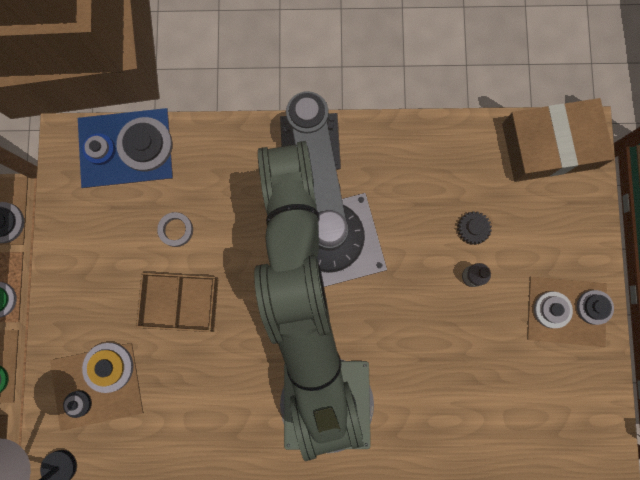

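Request:
send_rows --hand '[0,0,0,0,0,0,0,0,0,0]' --pt "0 0 12" --pt "0 0 15" --pt "0 0 15" --pt "0 1 15" --pt "0 2 8" --pt "0 2 2" --pt "0 2 0" --pt "0 2 0" --pt "0 2 0" --pt "0 0.5 0" --roll '[0,0,0,0,0,0,0,0,0,0]'

```text
time: 18.8
eef_pos: [584.2, 52.1, 249.5]
tool_rot: [3.126, 0.008, 0.169]
ft_force: [0.2, 0.1, -0.2]
grip_width: 0.0
```

```bash
cat >> h.py <<'E'
def sp(g):
    t,o=bfit("scene",g);o=np.array([x for x in o if x[0]>150 and x[1]>-80]);return round(t,2),'phi-',(g+np.median((o[:,1]+47)/(o[:,0]+5))).round(4),'phi+',(g+np.median((o[:,2]-52.7)/(o[:,0]+5))).round(4)
def tm(g):
    t,o=bfit("top",g);o=np.array([x for x in o if x[0]>150]);return round(t,2),'phi-',(g+np.median((o[:,1]+49.3)/(o[:,0]+5))).round(4),len(o)
E
python3 - <<'E'
from h import *
print(*state());print(*tm(-.18),*sp(-.18),*bphi('top',g=-.18),*bphi(g=-.18))
E
```

```text
18.8 [584.2  52.1 249.5] phi tool -0.1694 r 249.3 lat 50.4 [ 0.2  0.1 -0.2]
18.8 phi- -0.2337 13 18.85 phi- -0.2396 phi+ -0.2364 18.9 [510.6 -38.5] 45.9 688 phi -0.2479 18.95 [510.4 -36.2] 46.6 977 phi -0.2413
```

Request:
send_rows --hand '[0,0,0,0]' --pt "0 -3 -8" --pt "0 -2 -20" --pt "0 0 -20" --pt "0 0 -15" --roll '[0,0,0,0]'

```text
time: 19.4
eef_pos: [582.7, 60.1, 314.4]
tool_rot: [3.127, 0.011, 0.171]
ft_force: [-0.5, -0.0, -0.0]
grip_width: -0.002
```

Run:
```python
from h import *
print(*state());print(*tm(-.24),*sp(-.24),*bphi('top',g=-.24),*bphi(g=-.24))
```

```text
19.4 [582.7  60.1 314.4] phi tool -0.1711 r 249.4 lat 59.0 [-0.5 -0.  -0. ]
19.4 phi- -0.3032 13 19.45 phi- -0.3118 phi+ -0.3111 19.5 [516.3 -59.4] 46.6 793 phi -0.3118 19.55 [517.4 -59.8] 46.5 976 phi -0.3141
```

Run:
```python
from h import *
t=boom(-.55,240,-75);print(t);plan(t,308,.55,7)
```

```text
[ 673.09565688 -144.8842741 ]
[7.8, 31.0, np.float64(0.7)], [6.1, 31.4, np.float64(0.7)], [4.4, 31.7, np.float64(0.7)], [2.6, 31.9, np.float64(0.7)], [0.9, 32.0, np.float64(0.7)], [-0.8, 32.0, np.float64(0.7)], [-2.5, 31.9, np.float64(0.7)], roll -0.0542
```

Request:
send_rows --hand '[0,0,0,0,0,0,0,0,0,0,0,0]' --pt "8 31 0" --pt "6 31 0" --pt "4.5 32 0" --pt "2.5 32 0" --pt "1 32 0" --pt "-1 32 0" --pt "-2.5 32 0" --pt "0 0 8" --pt "0 0 12" --pt "0 0 15" --pt "0 0 15" --pt "0 0 10" --roll '[-0.054,-0.054,-0.054,-0.054,-0.054,-0.054,-0.054,0,0,0,0,0]'

```text
time: 20.8
eef_pos: [674.1, -150.6, 242.7]
tool_rot: [-3.141, 0.025, 0.568]
ft_force: [-0.5, 0.9, -0.0]
grip_width: 0.002
```

Run:
```python
from h import *
print(*state())
t,o=bfit("top",-.45);print(t,[tuple(map(float,x)) for x in o][::4]);print(*bphi(g=-.45))
```

```text
20.8 [ 674.1 -150.6  242.7] phi tool -0.5675 r 243.5 lat -76.1 [-0.5  0.9 -0. ]
20.8 [(80.0, -51.0, 49.0), (120.0, -51.0, 48.0), (160.0, -51.0, 49.0), (200.0, -51.0, 48.0), (240.0, -30.0, 47.0), (280.0, -2.0, 49.0)]
20.85 [ 534.  -106.3] 47.2 657 phi -0.4599
```

Request:
send_rows --hand '[0,0,0,0,0,0,0,0,0,0,0]' --pt "0 0 0" --pt "0 0 0" --pt "0 0 -1" --pt "0 0 -1" --pt "0 0 -1" --pt "0 0 -1" --pt "0 0 -1" --pt "0 0 0" --pt "0 0 0" --pt "0.2 0.6 0" --pt "0.2 0.9 0" --roll '[-0.008,-0.008,-0.008,-0.008,-0.008,-0.008,-0.008,0,0,-0.002,-0.004]'

```text
time: 22.0
eef_pos: [675.7, -150.8, 249.8]
tool_rot: [-3.139, 0.025, 0.635]
ft_force: [-1.0, 0.3, -0.3]
grip_width: -0.002
```

Run:
```python
from h import *
print(*state());print(*bp(-.57))
```

```text
22.0 [ 675.7 -150.8  249.8] phi tool -0.6355 r 247.0 lat -60.5 [-1.   0.3 -0.3]
22.0 phi -0.5718 13
```

Request:
send_rows --hand '[0,0,0,0,0,0,0,0,0,0,0,0]' --pt "0.2 1 0" --pt "0.2 1 0" --pt "0.2 1 0" --pt "0.2 1 0" --pt "0.2 1 0" --pt "0.2 1 0" --pt "0.2 1 0" --pt "0.2 1 0" --pt "0.2 1 0" --pt "0.2 1 0" --pt "0.2 1 0" --pt "0.2 1 0" --roll '[-0.004,-0.004,-0.004,-0.004,-0.004,-0.004,-0.004,-0.004,-0.004,-0.004,-0.004,-0.004]'

```text
time: 23.25
eef_pos: [685.8, -159.7, 249.4]
tool_rot: [-3.138, 0.025, 0.688]
ft_force: [0.5, -0.5, 0.5]
grip_width: 0.001
```

Run:
```python
from h import *
print(*state());print(*bp(-.67))
```

```text
23.25 [ 685.8 -159.7  249.4] phi tool -0.688 r 247.7 lat -60.8 [ 0.5 -0.5  0.5]
23.25 phi -0.684 11
```

Request:
send_rows --hand '[0,0,0,0,0,0]' --pt "0.2 0.9 0" --pt "0.2 0.8 0" --pt "0.1 0.6 0" --pt "0.1 0.4 0" --pt "0 0.2 0" --pt "0 0 0" --roll '[-0.003,-0.003,-0.002,-0.001,0,0]'

```text
time: 23.9
eef_pos: [688.6, -162.0, 249.4]
tool_rot: [-3.138, 0.024, 0.698]
ft_force: [0.7, 0.3, -0.5]
grip_width: -0.003
```

Run:
```python
from h import *
print(*state());print(*bp(-.69));bot.grab_frame("top");bot.grab_frame("top");print(*bp(-.69))
```

```text
23.9 [ 688.6 -162.   249.4] phi tool -0.6979 r 247.6 lat -61.9 [ 0.7  0.3 -0.5]
23.9 phi -0.7076 11
24.05 phi -0.7069 11
```

Request:
send_rows --hand '[0,0,0,0,0,0,0,0,0,0,0,0]' --pt "0 -0.3 0" --pt "-0.1 -0.5 0" --pt "-0.2 -0.8 0" --pt "-0.3 -1.1 0" --pt "-0.3 -1.3 0" --pt "-0.4 -1.5 0" --pt "-0.4 -1.6 0" --pt "-0.4 -1.6 0" --pt "-0.4 -1.6 0" --pt "-0.4 -1.6 0" --pt "-0.4 -1.6 0" --pt "-0.4 -1.6 0" --roll '[0.001,0.002,0.003,0.004,0.005,0.006,0.006,0.006,0.006,0.006,0.006,0.006]'

```text
time: 25.3
eef_pos: [675.1, -151.5, 249.6]
tool_rot: [-3.139, 0.025, 0.636]
ft_force: [0.3, -0.4, -0.2]
grip_width: 0.001
```

Run:
```python
from h import *
print(*state());print(*bp(-.64));bot.grab_frame("top");bot.grab_frame("top");print(*bp(-.64))
t=boom(-.30,247,80);print(t);plan(t,312,.30,8)
```

```text
25.3 [ 675.1 -151.5  249.6] phi tool -0.6358 r 247.9 lat -60.6 [ 0.3 -0.4 -0.2]
25.3 phi -0.6414 12
25.45 phi -0.6305 12
[578.89027065  47.93342808]
[5.1, -27.2, np.float64(-7.8)], [4.0, -27.4, np.float64(-7.8)], [2.8, -27.5, np.float64(-7.8)], [1.7, -27.6, np.float64(-7.8)], [0.5, -27.7, np.float64(-7.8)], [-0.7, -27.7, np.float64(-7.8)], [-1.8, -27.6, np.float64(-7.8)], [-3.0, -27.5, np.float64(-7.8)], roll 0.0421
```

Request:
send_rows --hand '[0,0,0,0,0,0,0,0,0,0,0,0]' --pt "0 2 -8" --pt "0 0 -20" --pt "0 0 -20" --pt "0 0 -15" --pt "5 -20 0" --pt "4 -30 0" --pt "3 -30 0" --pt "2 -30 0" --pt "0 -30 0" --pt "-1 -30 0" --pt "-2 -28 0" --pt "-3 -20 0" --roll '[0,0,0,0,0.042,0.042,0.042,0.042,0.042,0.042,0.042,0.042]'

```text
time: 26.7
eef_pos: [581.0, 48.0, 319.7]
tool_rot: [3.133, 0.019, 0.283]
ft_force: [0.2, -0.0, 0.3]
grip_width: -0.002
```

Run:
```python
from h import *
print(*state());print(*tm(-.53));print(*sp(-.53))
```

```text
26.7 [581.   48.  319.7] phi tool -0.2833 r 246.2 lat 75.3 [ 0.2 -0.   0.3]
26.7 phi- -0.55 13
26.75 phi- -0.5471 phi+ -0.548
```

Request:
send_rows --hand '[0,0,0,0,0,0,0,0]' --pt "0 0 0" --pt "0 0 5" --pt "0 0 12" --pt "0 0 15" --pt "0 0 15" --pt "0 0 15" --pt "0 0 8" --pt "0 0 0" --roll '[0,0,0,0,0,0,0,0]'

```text
time: 27.6
eef_pos: [582.4, 42.2, 246.8]
tool_rot: [3.132, 0.018, 0.283]
ft_force: [0.2, -0.6, 1.0]
grip_width: -0.001
```

Run:
```python
from h import *
print(*state());print(*tm(-.49));print(*sp(-.49))
```

```text
27.6 [582.4  42.2 246.8] phi tool -0.2831 r 246.5 lat 69.3 [ 0.2 -0.6  1. ]
27.6 phi- -0.4964 13
27.65 phi- -0.4939 phi+ -0.4933
```

Request:
send_rows --hand '[0,0,0,0,0,0,0,0,0,0,0,0]' --pt "0 1 -0.5" --pt "0 1 -0.5" --pt "0 1 -0.5" --pt "0 1 -0.5" --pt "0 1 -0.5" --pt "0 1 -0.5" --pt "0 0.5 0" --pt "0 0 0" --pt "0 0 0" --pt "0 0 0" --pt "0 0 0" --pt "0 0 0" --roll '[0,0,0,0,0,0,0,0,0,0,0,0]'

```text
time: 28.9
eef_pos: [585.6, 35.7, 253.3]
tool_rot: [3.131, 0.014, 0.283]
ft_force: [-0.3, -0.5, 0.1]
grip_width: 0.003
```

Request:
send_rows --hand '[0,0,0,0,0,0,0,0,0,0,0,0]' --pt "0 0 0" --pt "0 0 0" --pt "0 0 0" --pt "0 0 0" --pt "0 0 0" --pt "0 0 0" --pt "0 0 0" --pt "0 0 0" --pt "0 0 0" --pt "0 0 0" --pt "0 0 0" --pt "0 0 0" --roll '[0,0,0,0,0,0,0,0,0,0,0,0]'

```text
time: 30.1
eef_pos: [585.5, 35.7, 253.3]
tool_rot: [3.131, 0.014, 0.283]
ft_force: [0.3, -0.4, -0.1]
grip_width: 0.001
```

Run:
```python
from h import *
print(*state());print(*tm(-.36));print(*sp(-.36));
```

```text
30.1 [585.5  35.7 253.3] phi tool -0.2835 r 245.3 lat 62.3 [ 0.3 -0.4 -0.1]
30.1 phi- -0.3627 13
30.15 phi- -0.3564 phi+ -0.3589
```

Request:
send_rows --hand '[0,0,0,0,0,0,0,0,0,0,0,0]' --pt "0 0 0" --pt "0 0 0" --pt "0 0 0" --pt "0 0 0" --pt "0 0 0" --pt "0 0 0" --pt "0 0 0" --pt "0 0 0" --pt "0 0 0" --pt "0 0 0" --pt "-0.1 -0.3 0" --pt "-0.1 -0.5 0" --roll '[0,0,0,0,0,0,0,0,0,0,0,0.002]'

```text
time: 31.4
eef_pos: [585.1, 36.4, 253.3]
tool_rot: [3.131, 0.014, 0.281]
ft_force: [-0.5, -0.4, 0.3]
grip_width: -0.003
```

Run:
```python
from h import *
print(*state());print(*tm(-.3));print(*sp(-.3));
```

```text
31.4 [585.1  36.4 253.3] phi tool -0.2813 r 245.7 lat 62.6 [-0.5 -0.4  0.3]
31.4 phi- -0.3033 13
31.45 phi- -0.3 phi+ -0.2985
```

Request:
send_rows --hand '[0,0,0,0,0,0,0,0,0,0,0,0]' --pt "-0.1 -0.5 0" --pt "-0.1 -0.5 0" --pt "-0.1 -0.5 0" --pt "-0.1 -0.5 0" --pt "-0.1 -0.5 0" --pt "-0.1 -0.5 0" --pt "-0.1 -0.5 0" --pt "-0.1 -0.5 0" --pt "-0.1 -0.5 0" --pt "-0.1 -0.5 0" --pt "-0.1 -0.5 0" --pt "-0.1 -0.5 0" --roll '[0.002,0.002,0.002,0.002,0.002,0.002,0.002,0.002,0.002,0.002,0.002,0.002]'

```text
time: 32.7
eef_pos: [582.1, 42.5, 253.2]
tool_rot: [3.131, 0.014, 0.255]
ft_force: [0.7, -0.3, 0.0]
grip_width: 0.002
```

Run:
```python
from h import *
print(*state());print(*tm(-.25));print(*sp(-.25));
```

```text
32.7 [582.1  42.5 253.2] phi tool -0.2553 r 248.6 lat 62.8 [ 0.7 -0.3  0. ]
32.7 phi- -0.2576 13
32.75 phi- -0.2585 phi+ -0.2592
```

Request:
send_rows --hand '[0,0,0,0,0]' --pt "0 -0.5 0" --pt "0 -0.5 0" --pt "0 -0.5 0" --pt "0 -0.5 0" --pt "0 -0.2 0" --roll '[0,0,0,0,0]'

```text
time: 33.3
eef_pos: [581.5, 44.9, 253.2]
tool_rot: [3.131, 0.013, 0.256]
ft_force: [0.3, 0.8, 0.4]
grip_width: 0.002
```

Run:
```python
from h import *
print(*state());print(*tm(-.25));print(*sp(-.25));print(*bphi('top',g=-.24),*bphi(g=-.24))
```

```text
33.3 [581.5  44.9 253.2] phi tool -0.2556 r 248.5 lat 65.3 [0.3 0.8 0.4]
33.3 phi- -0.2592 13
33.35 phi- -0.2589 phi+ -0.2538
33.4 [510.4 -41.5] 46.1 633 phi -0.2564 33.45 [511.6 -39.4] 47.0 981 phi -0.2511
```

Request:
send_rows --hand '[0,0,0,0,0,0,0,0,0,0,0,0]' --pt "0 -3 0" --pt "0 -6 0" --pt "0 -6 0" --pt "0 -5 0" --pt "0 -2 -8" --pt "0 0 -15" --pt "0 0 -20" --pt "0 0 -20" --pt "0 0 -15" --pt "0 -15 0" --pt "0 -25 0" --pt "0 -15 0" --roll '[0,0,0,0,0,0,0,0,0,0,0,0]'

```text
time: 34.7
eef_pos: [561.2, 125.3, 336.1]
tool_rot: [3.131, 0.012, 0.254]
ft_force: [0.4, 0.8, -0.1]
grip_width: 0.002
```

Request:
send_rows --hand '[0,0,0,0]' --pt "0 -10 0" --pt "0 0 0" --pt "0 0 0" --pt "0 0 0" --roll '[0,0,0,0]'

```text
time: 35.1
eef_pos: [557.7, 137.3, 335.1]
tool_rot: [3.131, 0.014, 0.257]
ft_force: [-0.6, -0.1, -0.0]
grip_width: -0.002
```

Run:
```python
from h import *
print(*state());print(*tm(-.25));print(*sp(-.25));print(*bphi('top',g=-.24),*bphi(g=-.24))
```

```text
35.1 [557.7 137.3 335.1] phi tool -0.2571 r 248.0 lat 161.2 [-0.6 -0.1 -0. ]
35.1 phi- -0.2572 13
35.15 phi- -0.2589 phi+ -0.2592
35.2 [511.3 -41.7] 46.8 796 phi -0.2576 35.25 [511.7 -39. ] 46.4 976 phi -0.2502
```

Request:
send_rows --hand '[0,0,0,0,0,0,0,0,0,0,0,0]' --pt "0 -5 0" --pt "0 -10 0" --pt "0 -10 0" --pt "0 -5 0" --pt "0 0 0" --pt "0 0 0" --pt "0 0 0" --pt "0 0 0" --pt "0 0 0" --pt "0 0 0" --pt "0 0 0" --pt "0 0 0" --roll '[0,0,0,0,0,0,0,0,0,0,0,0]'

```text
time: 36.5
eef_pos: [549.5, 168.4, 334.9]
tool_rot: [3.131, 0.014, 0.256]
ft_force: [0.2, 0.3, -1.2]
grip_width: 0.001
```

Request:
send_rows --hand '[0,0,0,0,0,0,0,0,0,0,0,0]' --pt "0 0 0" --pt "0 0 0" --pt "0 0 0" --pt "0 0 0" --pt "0 0 0" --pt "0 0 0" --pt "0 0 0" --pt "0 0 0" --pt "0 0 0" --pt "0 0 0" --pt "0 0 0" --pt "0 0 0" --roll '[0,0,0,0,0,0,0,0,0,0,0,0]'

```text
time: 37.7
eef_pos: [549.5, 168.4, 334.9]
tool_rot: [3.131, 0.014, 0.256]
ft_force: [-0.9, -1.1, -0.3]
grip_width: 0.003
```

Run:
```python
from h import *
print(*state());print(*tm(-.25));print(*sp(-.25));print(*bphi('top',g=-.24),*bphi(g=-.24))
p,d=bot.grab_frame("top");cv2.imwrite("pics/t4.png",p[:,:,::-1])
```

```text
37.7 [549.5 168.4 334.9] phi tool -0.256 r 248.2 lat 193.0 [-0.9 -1.1 -0.3]
37.7 phi- -0.2572 13
37.75 phi- -0.2582 phi+ -0.2592
37.8 [511.3 -41.2] 46.5 780 phi -0.2563 37.85 [511.6 -39.1] 46.5 974 phi -0.2503
```

View pics/t4.png

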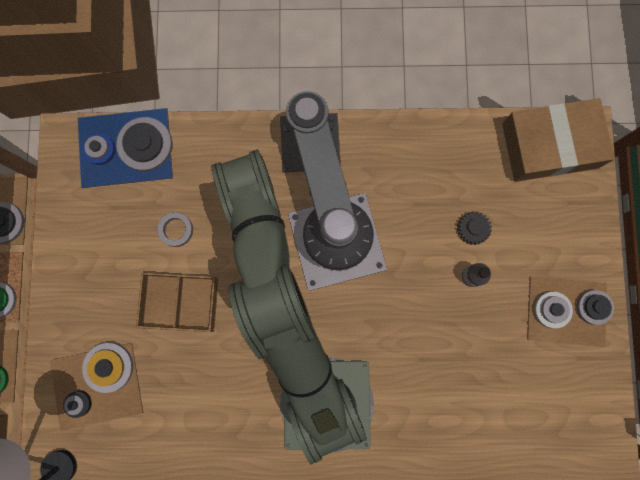

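The converter at (339,235) sits centred on the ring plate. The race, tray, gear and bottle are where they started. I'll wait out the rest of the standstill.

Request:
send_rows --hand '[0,0,0,0,0,0,0,0,0,0,0,0]' --pt "0 0 0" --pt "0 0 0" --pt "0 0 0" --pt "0 0 0" --pt "0 0 0" --pt "0 0 0" --pt "0 0 0" --pt "0 0 0" --pt "0 0 0" --pt "0 0 0" --pt "0 0 0" --pt "0 0 0" --roll '[0,0,0,0,0,0,0,0,0,0,0,0]'

```text
time: 39.15
eef_pos: [549.5, 168.4, 334.9]
tool_rot: [3.131, 0.014, 0.256]
ft_force: [0.5, -0.2, -0.7]
grip_width: -0.002
```

Request:
send_rows --hand '[0,0,0,0,0,0,0,0,0,0,0,0]' --pt "0 0 0" --pt "0 0 0" --pt "0 0 0" --pt "0 0 0" --pt "0 0 0" --pt "0 0 0" --pt "0 0 0" --pt "0 0 0" --pt "0 0 0" --pt "0 0 0" --pt "0 0 0" --pt "0 0 0" --roll '[0,0,0,0,0,0,0,0,0,0,0,0]'

```text
time: 40.35
eef_pos: [549.6, 168.4, 334.9]
tool_rot: [3.131, 0.013, 0.256]
ft_force: [0.3, 0.0, -0.2]
grip_width: 0.001
```

Request:
send_rows --hand '[0,0,0,0,0,0,0,0,0,0,0,0]' --pt "0 0 0" --pt "0 0 0" --pt "0 0 0" --pt "0 0 0" --pt "0 0 0" --pt "0 0 0" --pt "0 0 0" --pt "0 0 0" --pt "0 0 0" --pt "0 0 0" --pt "0 0 0" --pt "0 0 0" --roll '[0,0,0,0,0,0,0,0,0,0,0,0]'

```text
time: 41.55
eef_pos: [549.6, 168.4, 334.9]
tool_rot: [3.131, 0.013, 0.256]
ft_force: [0.7, -0.0, 1.1]
grip_width: -0.003
```

Run:
```python
from h import *
print(*tm(-.25));print(*sp(-.25));print(*bphi('top',g=-.24),*bphi(g=-.24))
print(bot.finish_job())
```

```text
41.55 phi- -0.2587 13
41.6 phi- -0.2585 phi+ -0.2562
41.65 [509.8 -41.4] 46.5 801 phi -0.2557 41.7 [511.3 -39.1] 47.0 983 phi -0.2501
the job is handed in; nothing more can be done
None
```

The converter is hanging still over the rest ring, and I handed the job in at about 41.7 s of the 56 s allowed. I pushed the boom's flank with the shut fingers, and stopped it by meeting it from the other side with the finger moving the same way, more slowly.

**Final position:** the last checks put the lift head about 1–3 mm from the ring centre. By boom angle it read -0.250 to -0.259 rad against a target of about -0.25, with the two cameras a few mrad apart.

**Standstill:** with nothing touching it, it showed no movement beyond measuring noise from 33.3 s to 41.7 s. In the last picture the loose parts were where they started.

**What went wrong:**
- **Over-push:** my second pass touched the boom faster than I meant. It carried the load past the ring at about 0.11 rad/s.
- **Furthest swing:** I stopped it at about -0.71 rad, roughly 0.4 rad short of the end stop by my estimate of the jib's mid-line. I then brought it back gently, so it did move towards that stop for a while.
- **Contact forces:** the forces I read stayed at a few newtons, but I only read them at the end of each move. I did not see the force during that touch.

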